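# Take the left-hand-threaded rotor nut off a bench centrifuge

### The arm

A 6-joint arm with a two-finger parallel gripper is mounted at the origin on a cart in front of the work surface, level with it; the furniture and walls round the work are solid. World frame = base frame: x ahead of the robot, y to its left, z up, the work surface at z = 0. Lengths are in mm, angles in rad, forces in N, time in s.
With the tool pointing down it reaches from about 350 to 975 mm from the base axis. Payload 7.1 kg.
Tool frame: the origin (TCP) lies between the finger pads; the fingertips stand 17 mm ahead of it and the grasp point (between the pads) lies 2 mm behind it (tip_reach is the y of the fingertips in the tool frame, in mm); y points along the fingers, x is the direction in which the jaws open and shut, and the axes are right-handed (so a half turn about y gives the same grasp; the last joint's range is limited). The gripper opens to 88 mm and grips with 3 to 60 N. Pads are 20 mm wide; open, the fingers measure 115 mm over their backs; the gripper's body (75 mm by 178 mm) begins 61 mm behind the grasp point.
Start: joints at [-1.349, 0.423, 1.63, -0, 1.089, -0.019], TCP at [149.069, -606.946, 239.675] pointing down, gripper open.
Joint ranges: [-3, 3], [-0.9, 2.11], [0.09, 2.58], [-1.31, 4.45], [0.11, 2.69], [-2.54, 2.54]. Speed limits (rad/s): [2.39, 2.39, 3.01, 3.14, 3.14, 3.14].

### API

Orientations are given as a rotation vector (axis times angle).
In Python, from workcell import get_obs, get_image, camera_model, close_job, silhouettes, tip_of, tip_reach gives the robot as it stands. The module is installed in compiled form; this text tells all that it offers.
- The arm moves only by the tool arm_command, never from a script. Its argument "targets" is a list of rows, each a list of 4 numbers: the shift along the tool's x, y, z in mm, then the turn about the tool's y in rad. A call has 1 to 20 rows; each row shifts and turns the commanded pose from where the row before left it, along the tool's axes as they then stand; what a row does not reach is not made up. A row lasts 1/12 s, in which the tool goes at most 41.7 mm and 7.16 degrees, less where a joint would pass 70% of its speed; a pose out of reach is approached as far as the arm can. A call is refused whole if a number of a shift passes 41.7 or a number of a turn 0.125, either way. A call with a gripper value outside its range is refused whole. "gripper" is the opening in per cent of the stroke, from 0 (shut) to 100 (fully open), set as the call begins (left out, the last holds). The fingers move at their own pace and stop on an object; the grip force is fixed at half the most. Time passes only in rows, so rows that do not move let the fingers close. It gives the time, the measured TCP pose, the force and the opening at its end, in the units of the state.
- get_obs(): the state, without advancing time (a new reading comes with each control period).
- get_image(name): name is "scene" or "top" or "wrist"; returns the picture (480x640x3 uint8, blue, green, red); there is no depth.
- camera_model(name): a dict with "mtx" (3x3 intrinsics, pixels), "position" and "orientation" of the camera in the world. Camera axes: x right, y up, looking along -z (the intrinsics and any distortion apply to the point x, -y, -z); pixel columns grow to the right and rows downward; lengths in mm; the calibration is good to about 2 mm. A picture is of the moment at which its call begins: read the wrist's pose just before it. camera_model takes no time and is no camera call; for the wrist camera it gives the pose at the moment of the call.
- close_job(): hands the job in, once; it reports no verdict.
Trained networks look in the newest picture that a camera, given by its name, has taken for a name from the list of things; names that differ only in an ending like _2 or _b are one class to them, and where a whole thing is asked for, a point or a joint stands for the part that bears it (a point fixed in the world has none). Each returns a list of dicts, best first, with "conf" (0 to 1); they miss things now and then, are a little off and sometimes report something else, mostly with a low value. They report only what shows in the picture. A call takes as long as a camera call. They do not tell look-alikes from the thing itself.
- silhouettes(camera, thing): "pixels" (480x640 bool, what is visible of it) and "at" ([column, row] in pixels, amid what is visible of it).
- tip_of(camera, thing): "at" ([column, row] in pixels: a listed point, or the origin of a listed thing).
The state is a dict: "t": time; "qpos": joint angles; "qvel": joint speeds; "joint_torque": joint torques, N m; "ee_pos": TCP position; "orientation": TCP orientation; "ft_force": force on the tool from outside, world axes, zero at the start; "moment": the same for the moment, N m; "width": finger opening in mm.
Only numpy, scipy, OpenCV 4.12 (cv2) and the standard library are available. Lean on these libraries where they do the work, as an engineer would, in place of code of your own. Each camera call takes 0.05 s, during which the arm holds its last target. There are 200 camera calls.

### The job

The blue nut that holds the centrifuge's rotor has a left-hand thread: unscrew it by turning it clockwise, following it up by feel so that the thread is never forced (do not pull, push or wrench on it), until it comes free, and lift it off the spindle. Then lower it into the empty blue tray to the left of the centrifuge, stand it upright on its flat base without dropping it, and let go; leave the tray and everything else where it is.

Things in the scene. Friction and masses are not known exactly. Their poses are not given: they have to be found in the camera images.
- nut: Rotor nut, blue plastic, about 70 g, 53.5 mm tall. Origin: centre of its underside, z up its axis. Up to z = 28.5 mm a fluted hub 38 mm across, hollow below (24 mm deep bore with thread lugs); on it a straight grip bar. At the start it is screwed home, its underside 4 mm above the rotor; it stays put when let go part way.
- nut_bar (a point): Centre of the nut's grip bar, 40.5 mm above the nut's underside. The bar is 40 mm long along the nut's x axis, 14 mm thick along its y axis and runs from 28.5 to 53.5 mm height; a white line lies along its top. Take it across the 14 mm with the fingertips above the hub.
- thread (a point): Middle of the coarse LEFT-HAND thread inside the nut: the nut rises when turned clockwise seen from above (negative about world z); the other way jams it. Its lead is not known: follow the rise by force. A spring washer pushes the nut up (about 13 N) for the first 2 mm. About 1 mm of up-down play. Free after roughly half a turn (maybe two grasps); then it lifts without resistance.
- spindle: Steel spindle stub in the middle of the rotor, fixed to the centrifuge, locked against turning. Origin: on its axis at the rotor's top face, 82 mm above the worktop; 24 mm across the thread. It is rigid: a grip that holds the nut off-centre, does not rise with it or pulls before it is free loads the thread, which is damaged by more than 30 N between nut and spindle.
- spindle_tip (a point): Top of the spindle, 25 mm above the rotor's top face, hidden in the nut at the start. The nut's underside must be above it before the nut is carried sideways.
- centrifuge: Bench centrifuge, lid off, fixed: white rounded housing 170 x 190 mm, 60 mm high, grey bowl rim (140 mm across, top at 68 mm), aluminium rotor with eight tube places, 112 mm across, sloping up to a flat top at 82 mm under the nut. Origin: centre of its underside; its panel faces its -x. The nut's axis is its z axis.
- parts_tray: The empty open blue plastic tray, loose, 140 g. Origin: centre of its underside, z up. 96 mm along its x, 150 mm along its y, walls 26 mm high and 2 to 3 mm thick, floor 3 mm thick. (A second such tray, full of vials, stands far left: not this one.)
- beaker: Bystander: glass beaker, 54 mm wide, 70 mm tall, origin at the centre of its underside.
- petri_dish: Bystander: lidded petri dish, 54 mm wide, 14 mm tall, origin at the centre of its underside.
- screwdriver: Bystander: small screwdriver with orange handle lying flat, about 180 mm long, origin under its middle.
- vial_9: Bystander: sample vial standing alone, 24 mm wide, 72 mm tall, origin at the centre of its underside.
Things that resemble listed ones, but are neither listed nor needed, are in the scene too. Of the things shaped like the nut, the blue one is meant.

How it is judged:
By the outcome, as a careful person would: the job done as asked, in the order asked, and still so for the second after the job is handed in, with the robot touching nothing.
It also fails if it takes over 61 s, if anything falls off the work surface, if the arm or the gripper's body presses on something with over 40 N, if the wrist force passes 120 N, or if a joint passes its speed limit or range.

## Working session

There is one attempt and no reset: what is moved stays moved. The work goes in short steps, Python scripts to look and compute and a tool call to move; the robot and the scene stay as the last step left them, time stands still between calls to the robot, and variables do not carry over. Pictures are saved under pics/ and viewed, about 8 in all and at most 12, crops included, and the job is handed in when it is done.

Besides the shell and the picture viewer there is one more tool, called after "Request:" as name([rows], argument=value, ...), one row to a line, values as JSON. arm_command: Moves the arm, as the interface text tells. Its arguments: {"type":"object","properties":{"targets":{"type":"array","items":{"type":"array","items":{"type":"number"}}},"gripper":{"type":"number"}},"required":["targets"]}

```bash
mkdir -p pics; cat > h.py <<'E'
import numpy as np, cv2
from scipy.spatial.transform import Rotation as R
from workcell import *
np.set_printoptions(precision=3,suppress=True)
def rot(o):
    o=np.array(o,float)
    if o.shape==(3,3): return o
    return (R.from_rotvec(o) if o.size==3 else R.from_quat(o)).as_matrix()
def ray(cm,px):
    d=cm.get('dist',cm.get('distortion'))
    u=cv2.undistortPoints(np.array([[px]],float),np.array(cm['mtx'],float),None if d is None else np.array(d,float))[0,0]
    return np.array(cm['position'],float), rot(cm['orientation'])@np.array([u[0],-u[1],-1])
def atz(cm,px,z):
    p,d=ray(cm,px); return p+d*(z-p[2])/d[2]
def proj(cm,P):
    q=rot(cm['orientation']).T@(np.array(P)-cm['position']); q=np.array([q[0],-q[1],-q[2]])
    r=np.array(cm['mtx'])@q; return r[:2]/r[2]
E
python3 - <<'E'
from h import *
o=get_obs(); print({k:np.round(v,3) for k,v in o.items()}, tip_reach if not callable(tip_reach) else tip_reach())
print(rot(o['orientation']))
for c in ('scene','top'):
    im=get_image(c); cv2.imwrite(f'pics/{c}0.png',im); cm=camera_model(c)
    print(c,{k:np.round(v,3) if not isinstance(v,str) else v for k,v in cm.items()})
    for t,z in (('nut',86),('nut_bar',126.5),('spindle',82),('centrifuge',0),('parts_tray',0)):
        for r in tip_of(c,t)[:4]: print(c,t,round(r['conf'],2),np.round(r['at']),atz(cm,r['at'],z))
E
```

```text
{'t': np.float64(0.0), 'qpos': array([-1.349,  0.424,  1.631, -0.   ,  1.089, -0.019]), 'qvel': array([ 0.   , -0.001, -0.001, -0.   , -0.001, -0.001]), 'joint_torque': array([ -0.   , -54.462, -27.367,   0.064,   0.023,  -0.   ]), 'ee_pos': array([ 148.954, -606.459,  238.944]), 'orientation': array([-1.313,  1.031, -1.029]), 'ft_force': array([ 0.018, -0.457,  0.522]), 'moment': array([-0.013, -0.016, -0.007]), 'width': np.float64(87.935)} 17.0
[[ 0.238 -0.     0.971]
 [-0.971  0.001  0.238]
 [-0.001 -1.     0.   ]]
scene {'mtx': array([[507.17 ,   0.   , 313.924],
       [  0.   , 507.17 , 236.249],
       [  0.   ,   0.   ,   1.   ]]), 'position': array([-239.234, -344.054,  928.871]), 'orientation': array([ 0.733, -0.452, -1.011])}
scene nut 0.93 [347. 332.] [ 347.172 -117.941   86.   ]
scene nut 0.88 [402. 270.] [ 563.634 -154.052   86.   ]
scene nut 0.68 [394. 351.] [ 349.498 -218.142   86.   ]
scene nut 0.67 [419. 260.] [ 610.828 -178.911   86.   ]
scene nut_bar 0.95 [394. 343.] [ 337.202 -217.871  126.5  ]
scene nut_bar 0.88 [402. 258.] [ 557.959 -149.447  126.5  ]
scene nut
[... 367 characters left out ...]
y([ 360.378,   76.213, 1259.746]), 'orientation': array([ 0.121, -0.178, -1.534])}
top nut 0.72 [357. 204.] [698.088 -83.728  86.   ]
top nut 0.68 [399. 312.] [ 420.097 -192.593   86.   ]
top nut 0.56 [362. 317.] [406.809 -96.883  86.   ]
top nut 0.54 [384. 210.] [ 685.083 -155.121   86.   ]
top nut_bar 0.75 [359. 319.] [398.819 -85.362 126.5  ]
top nut_bar 0.74 [385. 257.] [ 553.604 -149.367  126.5  ]
top nut_bar 0.69 [405. 319.] [ 402.297 -196.404  126.5  ]
top nut_bar 0.65 [384. 206.] [ 685.158 -146.653  126.5  ]
top centrifuge 0.6 [385. 256.] [ 577.988 -174.834    0.   ]
top centrifuge 0.56 [379. 262.] [ 560.032 -157.014    0.   ]
top parts_tray 0.66 [224. 290.] [470.946 261.499   0.   ]
```

View pics/scene0.png

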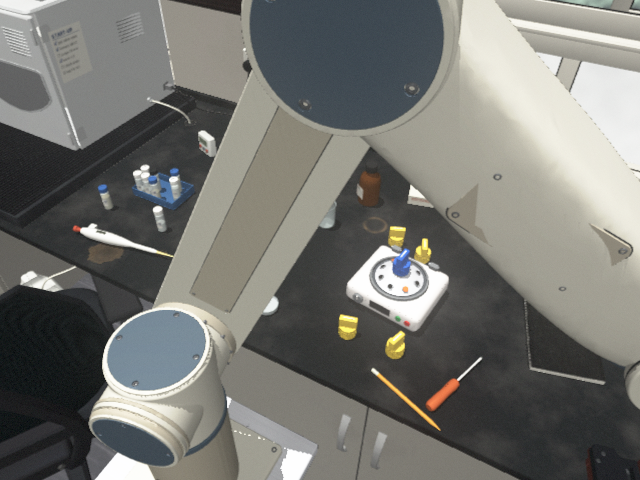

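View pics/top0.png

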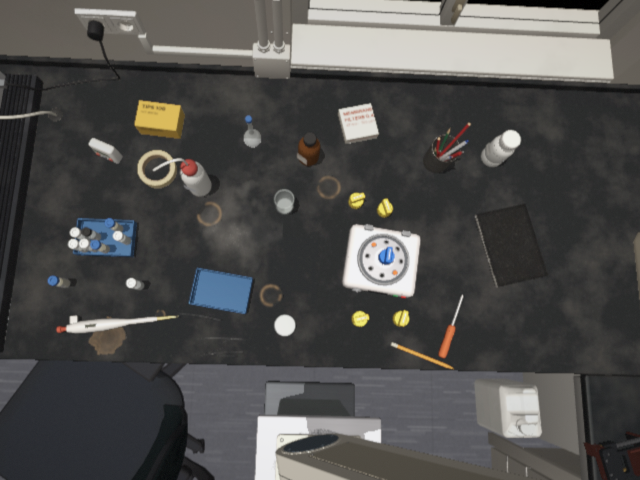

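The scene view shows the blue nut on the centrifuge at pixel (402,260), with four yellow look-alikes around it. In the top view the nut is at (386,257) and the empty blue tray at (221,290). The vial tray is at (103,238). Both cameras put the bar at about (556,-149). I'll move above it.

Request:
arm_command([
  [-18,-3,26,0],
  [-18,-3,26,0],
  [-18,-3,26,0],
  [-18,-3,26,0],
  [-18,-3,26,0],
  [-18,-3,26,0],
  [-18,-3,26,0],
  [-18,-3,26,0],
  [-18,-3,26,0],
  [-18,-3,26,0],
  [-18,-3,26,0],
  [-18,-3,26,0],
  [-18,-3,26,0],
  [-18,-3,26,0],
  [-18,-3,26,0],
  [-18,-3,26,0],
  [-18,-3,26,0],
  [-18,-3,26,0],
  [-18,-3,26,0],
  [0,0,0,0],
], gripper=60)

```text
t: 2.27
ee_pos: [550.5, -153.7, 297.5]
orientation: [-1.313, 1.026, -1.029]
ft_force: [-0.7, -0.2, 0.6]
width: 52.6
```

```bash
cat > look.py <<'E'
from h import *
import sys
o=get_obs(); cm=camera_model('wrist'); im=get_image('wrist'); cv2.imwrite(f'pics/{sys.argv[1]}.png',im)
print('t',o['t'],'q',o['qpos'],'ee',o['ee_pos'],'F',o['ft_force']); print(rot(o['orientation']))
print('cam',np.array(cm['position']))
for t,z in (('nut',86),('nut_bar',126.5),('spindle',82)):
    for r in tip_of('wrist',t)[:3]: print(t,round(r['conf'],2),np.round(r['at']),atz(cm,r['at'],z))
for s in silhouettes('wrist','nut')[:3]: print('sil',round(s['conf'],2),np.round(s['at']),s['pixels'].sum())
# white line / blue bar on top z=139.5
hsv=cv2.cvtColor(im,cv2.COLOR_BGR2HSV)
b=((hsv[...,0]>100)&(hsv[...,0]<130)&(hsv[...,1]>120)).astype(np.uint8)
n,l,s,c=cv2.connectedComponentsWithStats(b)
for i in np.argsort(-s[1:,4])[:3]+1: print('blue',s[i],c[i])
E
python3 look.py w1
```

```text
t 2.2667 q [-0.294  0.281  1.697  0.002  1.161  1.032] ee [ 550.506 -153.705  297.46 ] F [-0.679 -0.162  0.596]
[[ 0.242  0.003  0.97 ]
 [-0.97   0.001  0.242]
 [ 0.    -1.     0.003]]
cam [ 616.085 -137.578  443.429]
nut 0.86 [302.  41.] [706.471 -94.983  86.   ]
nut 0.76 [366.  77.] [ 692.016 -158.942   86.   ]
nut 0.71 [320. 217.] [ 555.216 -149.76    86.   ]
nut_bar 0.94 [300.  28.] [704.85  -96.735 126.5  ]
nut_bar 0.84 [339. 339.] [ 450.05  -194.692  126.5  ]
nut_bar 0.66 [374.  74.] [ 686.922 -161.929  126.5  ]
sil 0.74 [336. 322.] 816
sil 0.73 [372.  72.] 1335
sil 0.72 [327. 219.] 1527
blue [   0  164   38   91 2564] [ 14.841 208.004]
blue [ 306  200   39   46 1011] [323.341 221.489]
```

View pics/w1.png

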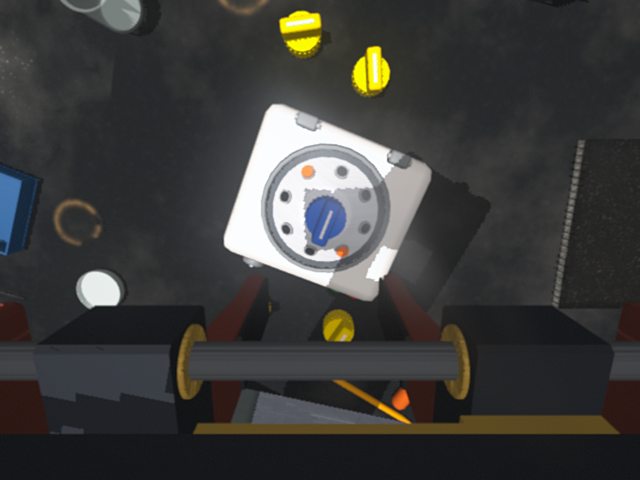

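The wrist view shows the blue nut at (325,220), with its white line tilted from about (332,207) to (320,243). I'll measure the line's direction and the axis from it. Clockwise turning raises q6, so I'll start half a turn back.

```bash
cat > bar.py <<'E'
from h import *
import sys
def bar(cm,im,guess,zoff=0):
    g=proj(cm,guess); x0,y0=int(g[0])-60,int(g[1])-60; x0=max(x0,0);y0=max(y0,0)
    c=im[y0:y0+120,x0:x0+120]; hsv=cv2.cvtColor(c,cv2.COLOR_BGR2HSV)
    blue=((hsv[...,0]>100)&(hsv[...,0]<130)&(hsv[...,1]>110)).astype(np.uint8)
    n,l,s,ce=cv2.connectedComponentsWithStats(blue); i=1+np.argmax(s[1:,4])
    m=(l==i).astype(np.uint8); cs,_=cv2.findContours(m,cv2.RETR_EXTERNAL,cv2.CHAIN_APPROX_NONE)
    hull=np.zeros_like(m); cv2.drawContours(hull,[cv2.convexHull(max(cs,key=len))],-1,1,-1)
    hull=cv2.erode(hull,np.ones((3,3)))
    w=(hull>0)&(m==0)
    n,l,s,ce=cv2.connectedComponentsWithStats(w.astype(np.uint8)); i=1+np.argmax(s[1:,4])
    ys,xs=np.nonzero(l==i)
    P=np.array([atz(cm,(x+x0,y+y0),139.5+zoff) for x,y in zip(xs,ys)])[:,:2]
    mid=P.mean(0); u,sv,vt=np.linalg.svd(P-mid); d=vt[0]; t=(P-mid)@d; e=(P-mid)@vt[1]
    cen=mid+d*(t.max()+t.min())/2
    return len(xs),cen,np.degrees(np.arctan2(d[1],d[0])),np.ptp(t),np.ptp(e)
if __name__=='__main__':
    o=get_obs(); cm=camera_model('wrist'); im=get_image('wrist')
    cv2.imwrite(f'pics/{sys.argv[1]}.png',im)
    print(bar(cm,im,[float(a) for a in sys.argv[2:5]]))
    print('t',o['t'],'q6',o['qpos'][5],'ee',o['ee_pos'],'F',o['ft_force']); print(rot(o['orientation']))
E
python3 bar.py w2 555 -149 139.5
```

```text
(149, array([ 559.618, -153.635]), np.float64(172.16821535462446), np.float64(27.50695704421095), np.float64(3.963307660951108))
t 2.5167 q6 1.0291284976980755 ee [ 546.378 -157.742  296.45 ] F [-0.292 -0.176 -0.871]
[[ 0.238 -0.001  0.971]
 [-0.971  0.     0.238]
 [-0.    -1.    -0.001]]
```

Request:
arm_command([
  [0,0,0,-0.12],
  [0,0,0,-0.12],
  [0,0,0,-0.12],
  [0,0,0,-0.12],
  [0,0,0,-0.12],
  [0,0,0,-0.12],
  [0,0,0,-0.12],
  [0,0,0,-0.12],
  [0,0,0,-0.12],
  [0,0,0,-0.12],
  [0,0,0,-0.12],
  [0,0,0,-0.12],
  [0,0,0,-0.12],
  [0,0,0,-0.12],
  [0,0,0,-0.12],
  [0,0,0,-0.12],
  [0,0,0,-0.12],
  [0,0,0,-0.12],
  [0,0,0,-0.12],
  [0,0,0,-0.12],
])

```text
t: 4.23
ee_pos: [546.5, -158.1, 296.7]
orientation: [-1.404, -0.836, 0.836]
ft_force: [-0.0, 0.1, -0.0]
width: 53.1
```

Request:
arm_command([
  [0,0,0,-0.12],
  [0,0,0,-0.12],
  [0,0,0,-0.12],
  [3,20,-5,0],
  [3,20,-5,0],
  [2,20,0,0],
  [0,15,0,0],
  [0,0,0,0],
  [0,0,0,0],
  [0,0,0,0],
])

```text
t: 5.07
ee_pos: [558.5, -151.3, 222.6]
orientation: [-1.274, -1.105, 1.104]
ft_force: [-0.1, -0.4, -0.1]
width: 52.4
```

```bash
python3 bar.py w3 557 -151 139.5; python3 - <<'E'
from h import *
cm=camera_model('wrist')
for t,z in (('nut',86),('nut_bar',126.5)):
    for r in tip_of('wrist',t)[:3]: print(t,round(r['conf'],2),np.round(r['at']),atz(cm,r['at'],z))
print(np.array(cm['position']))
E
```

```text
(195, array([ 560.485, -153.83 ]), np.float64(-7.69391108237), np.float64(26.285331992920284), np.float64(3.3639857623054876))
t 5.0667 q6 -1.7140175765038932 ee [ 558.49  -151.292  222.642] F [-0.12  -0.447 -0.129]
[[ 0.141  0.001 -0.99 ]
 [ 0.99  -0.     0.141]
 [-0.    -1.    -0.001]]
nut 0.8 [237.  70.] [ 427.991 -194.896   86.   ]
nut 0.73 [319. 240.] [ 561.123 -154.738   86.   ]
nut 0.72 [357.  49.] [ 426.226 -107.316   86.   ]
nut_bar 0.94 [361.  34.] [ 428.224 -109.347  126.5  ]
nut_bar 0.91 [318. 250.] [ 558.138 -154.416  126.5  ]
nut_bar 0.91 [229.  62.] [ 431.832 -191.161  126.5  ]
[ 492.795 -141.671  368.577]
```

View pics/w3.png

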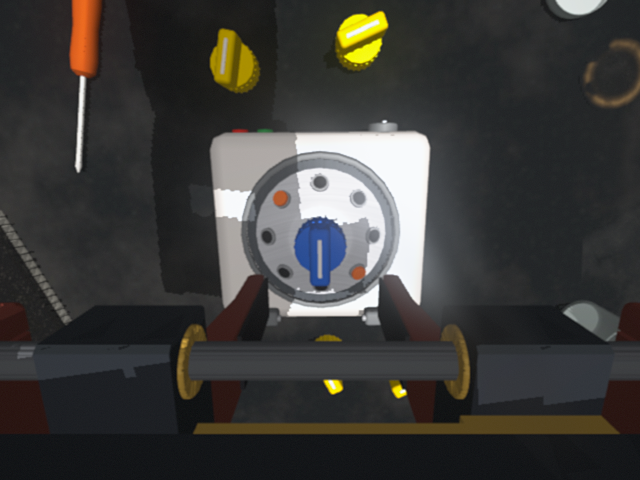

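The wrist view shows the bar lined up with the tool, with its line at column 320, rows 237–278. The fingertips are at about (262,278) and (386,278). I'll check how the fingers lie relative to the calibration, to settle the roughly 2 mm of lateral doubt.

```bash
python3 - <<'E'
from h import *
im=cv2.imread('pics/w3.png'); cm=camera_model('wrist'); o=get_obs(); Rm=rot(o['orientation'])
print(np.array(cm['mtx'])); print('w',o['width'])
hsv=cv2.cvtColor(im,cv2.COLOR_BGR2HSV)
red=((hsv[...,0]<10)|(hsv[...,0]>170))&(hsv[...,1]>60)
for r in range(276,304,3):
    c=np.nonzero(red[r,200:440])[0]+200
    L=c[c<320];Rr=c[c>320]
    print(r,L.min() if len(L) else 0,L.max() if len(L) else 0,Rr.min() if len(Rr) else 0,Rr.max() if len(Rr) else 0)
for s in (-1,1):
  for z in(-10,10):
    print('tip',s,z,proj(cm,np.array(o['ee_pos'])+Rm@np.array([s*o['width']/2,17,z])))
for p in ([560.5,-153.8,139.5],): print(proj(cm,p), Rm.T@(np.array(p)-o['ee_pos']))
hsvb=(hsv[...,0]>100)&(hsv[...,0]<130)&(hsv[...,1]>110)
for r in range(225,300,8):
    c=np.nonzero(hsvb[r,270:370])[0]+270; print(r,c.min() if len(c) else 0,c.max() if len(c) else 0)
# rotor rim circle
g=cv2.cvtColor(im,cv2.COLOR_BGR2GRAY)
print('axis at z82 px for bar est',proj(cm,[560.5,-153.8,82]))
E
```

```text
[[360.298   0.    323.017]
 [  0.    360.298 244.31 ]
 [  0.      0.      1.   ]]
w 52.5706403039416
276 250 262 352 363
279 247 262 355 359
282 245 262 0 0
285 244 260 0 0
288 242 259 0 0
291 240 258 0 0
294 238 256 0 0
297 236 255 0 0
300 234 253 0 0
303 231 252 0 0
tip -1 -10 [268.741 313.215]
tip -1 10 [267.205 274.508]
tip 1 -10 [376.016 313.232]
tip 1 10 [377.571 274.54 ]
[318.594 258.583] [-2.559 83.486 -1.881]
225 303 334
233 298 341
241 295 344
249 295 344
257 297 343
265 302 338
273 310 329
281 310 329
289 0 0
297 0 0
axis at z82 px for bar est [319.375 238.361]
```

```bash
python3 - <<'E'
import cv2,numpy as np
im=cv2.imread('pics/w3.png').astype(int)
for r in (280,286,292,298): 
    print(r,'L',[(c,tuple(im[r,c])) for c in range(234,272,2)].__repr__().replace('np.int64',''))
    print(r,'R',[(c,tuple(im[r,c])) for c in range(374,412,2)].__repr__().replace('np.int64',''))
E
```

```text
280 L [(234, ((162), (166), (171))), (236, ((161), (165), (170))), (238, ((161), (166), (170))), (240, ((161), (166), (170))), (242, ((163), (168), (171))), (244, ((154), (158), (163))), (246, ((71), (74), (87))), (248, ((33), (35), (57))), (250, ((36), (39), (60))), (252, ((36), (37), (59))), (254, ((36), (37), (59))), (256, ((36), (38), (60))), (258, ((38), (39), (60))), (260, ((36), (37), (59))), (262, ((36), (36), (53))), (264, ((36), (35), (39))), (266, ((33), (32), (31))), (268, ((62), (60), (59))), (270, ((69), (66), (65)))]
280 R [(374, ((109), (106), (105))), (376, ((165), (163), (160))), (378, ((140), (137), (135))), (380, ((68), (65), (63))), (382, ((77), (74), (74))), (384, ((78), (75), (82))), (386, ((81), (78), (87))), (388, ((84), (81), (89))), (390, ((86), (83), (91))), (392, ((88), (87), (94))), (394, ((92), (89), (95))), (396, ((95), (91), (98))), (398, ((94), (91), (97))), (400, ((125), (121), (123))), (402, ((250), (246), (242))), (404, ((249), (246), (243))), (406, ((248), (245), (242))), (408, ((248), (245), (242))), (410, ((247), (244), (241)))]
286 L [(234, ((
[... 2482 characters left out ...]
28))), (260, ((29), (29), (29))), (262, ((30), (29), (28))), (264, ((29), (29), (29))), (266, ((27), (25), (25))), (268, ((80), (81), (83))), (270, ((160), (163), (169)))]
298 R [(374, ((251), (249), (248))), (376, ((254), (253), (250))), (378, ((155), (152), (147))), (380, ((46), (43), (42))), (382, ((54), (51), (50))), (384, ((54), (51), (50))), (386, ((56), (54), (52))), (388, ((59), (56), (55))), (390, ((61), (58), (57))), (392, ((63), (61), (69))), (394, ((65), (63), (75))), (396, ((67), (66), (77))), (398, ((69), (68), (79))), (400, ((70), (70), (81))), (402, ((72), (70), (82))), (404, ((74), (73), (83))), (406, ((76), (74), (83))), (408, ((78), (76), (85))), (410, ((75), (73), (82)))]
```

The fingers' midline is at column 323, which is the principal point, so the offset of about -2.2 mm is real. Views from opposite sides gave (559.6,-153.6) and (560.5,-153.8). I'll take (560.05,-153.7).

Request:
arm_command([
  [-2.2,10,-1.9,0.007],
  [0,15,0,0],
  [0,15,0,0],
  [0,15,0,0],
  [0,15,0,0],
  [0,8,0,0],
  [0,0,0,0],
  [0,0,0,0],
  [0,0,0,0],
], gripper=40)

```text
t: 5.97
ee_pos: [560.4, -153.1, 144.4]
orientation: [-1.277, -1.1, 1.099]
ft_force: [0.6, 0.3, -0.0]
width: 34.9
```

```bash
cat > st.py <<'E'
from h import *
o=get_obs(); Rm=rot(o['orientation'])
print('t %.2f'%o['t'],'ee',np.array(o['ee_pos']),'q',np.array(o['qpos']),'w %.1f'%o['width'],'F',np.array(o['ft_force']),'M',np.array(o['moment']))
print('zang %.2f'%np.degrees(np.arctan2(Rm[1,2],Rm[0,2])),'tilt',Rm[:,1],'F in tool',Rm.T@o['ft_force'],'to target',Rm.T@(np.array([560.05,-153.7,134])-o['ee_pos']))
E
python3 st.py; python3 bar.py w4 560 -153.7 139.5
```

```text
t 5.97 ee [ 560.423 -153.143  144.378] q [-0.287  0.484  1.793 -0.     0.863 -1.71 ] w 34.9 F [ 0.564  0.304 -0.017] M [ 0.051 -0.119  0.006]
zang 171.53 tilt [ 0.001 -0.    -1.   ] F in tool [ 0.384  0.018 -0.513] to target [-0.604 10.378  0.3  ]
(377, array([ 560.65 , -153.738]), np.float64(-8.038831520444019), np.float64(26.755179288819512), np.float64(2.881417666442064))
t 5.9667 q6 -1.7101296986322514 ee [ 560.423 -153.143  144.378] F [ 0.564  0.304 -0.017]
[[ 0.147  0.001 -0.989]
 [ 0.989 -0.     0.147]
 [-0.    -1.    -0.001]]
```

View pics/w4.png

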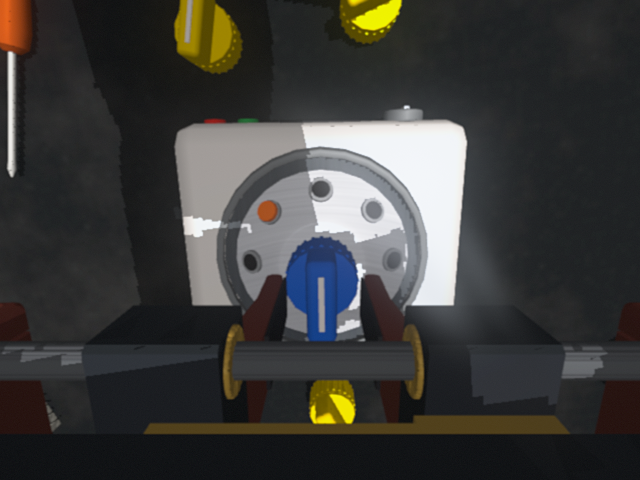

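The bar lies between the fingers, with its line at column 321, rows 278–332. The fingers' midline is at about 322. Next is the final descent and the grip.

Request:
arm_command([
  [-0.6,5,0.1,-0.007],
  [0,5.4,0,0],
  [0,0,0,0],
  [0,0,0,0],
])

```text
t: 6.35
ee_pos: [559.5, -153.5, 133.0]
orientation: [-1.272, -1.104, 1.105]
ft_force: [0.1, 0.3, 0.4]
width: 35.3
```

```bash
python3 st.py
```

```text
t 6.35 ee [ 559.453 -153.473  133.005] q [-0.288  0.5    1.799  0.     0.842 -1.718] w 35.3 F [0.127 0.273 0.422] M [ 0.059 -0.156  0.026]
zang 171.93 tilt [-0.001  0.    -1.   ] F in tool [ 0.288 -0.422 -0.087] to target [-0.141 -0.996 -0.623]
```

Request:
arm_command([
  [0,0,0,0],
  [0,0,0,0],
  [0,0,0,0],
  [0,0,0,0],
  [0,0,0,0],
  [0,0,0,0],
], gripper=0)

```text
t: 6.85
ee_pos: [559.7, -153.7, 133.4]
orientation: [-1.273, -1.105, 1.105]
ft_force: [-0.4, -1.1, 0.2]
width: 13.8
```

```bash
python3 st.py
```

```text
t 6.85 ee [ 559.695 -153.669  133.354] q [-0.288  0.5    1.799 -0.     0.842 -1.718] w 13.8 F [-0.374 -1.091  0.16 ] M [-0.142 -0.046  0.017]
zang 171.93 tilt [ 0. -0. -1.] F in tool [-1.132 -0.16   0.217] to target [ 0.019 -0.646 -0.356]
```

Request:
arm_command([
  [0,0,0,0.05],
  [0,0,0,0.05],
  [0,0,0,0.05],
  [0,0,0,0],
])

```text
t: 7.18
ee_pos: [560.0, -153.7, 133.6]
orientation: [-1.334, -0.991, 0.991]
ft_force: [-0.3, -1.1, 2.7]
width: 13.6
```

```bash
python3 st.py
```

```text
t 7.18 ee [ 560.002 -153.706  133.618] q [-0.288  0.5    1.799 -0.     0.842 -1.566] w 13.6 F [-0.311 -1.132  2.65 ] M [-0.16  -0.116 -0.062]
zang 163.24 tilt [ 0.001 -0.    -1.   ] F in tool [-1.174 -2.65  -0.031] to target [ 0.02  -0.382 -0.045]
```

Request:
arm_command([
  [0,-0.1,0,0.05],
  [0,-0.1,0,0.05],
  [0,-0.1,0,0.05],
  [0,0,0,0],
])

```text
t: 7.52
ee_pos: [560.2, -153.8, 134.0]
orientation: [-1.387, -0.879, 0.878]
ft_force: [-0.3, -1.0, 3.6]
width: 14.0
```

Request:
arm_command([
  [0,-0.1,0,0.05],
  [0,-0.1,0,0.05],
  [0,-0.1,0,0.05],
  [0,0,0,0],
])

```text
t: 7.85
ee_pos: [560.3, -153.8, 134.4]
orientation: [-1.433, -0.766, 0.764]
ft_force: [0.1, -2.3, 3.2]
width: 13.8
```

```bash
python3 st.py
```

```text
t 7.85 ee [ 560.339 -153.822  134.375] q [-0.288  0.499  1.798 -0.     0.843 -1.269] w 13.8 F [ 0.091 -2.277  3.166] M [-0.33  -0.311 -0.072]
zang 146.19 tilt [ 0.002 -0.001 -1.   ] F in tool [-1.84  -3.164 -1.348] to target [-0.059  0.374  0.309]
```

Request:
arm_command([
  [0,-0.13,0,0.06],
  [0,-0.13,0,0.06],
  [0,-0.13,0,0.06],
  [0,-0.13,0,0.06],
  [0,0,0,0],
])

```text
t: 8.27
ee_pos: [560.2, -153.8, 134.9]
orientation: [-1.493, -0.58, 0.579]
ft_force: [0.8, -2.0, 5.5]
width: 13.8
```

Request:
arm_command([
  [0,-0.13,0,0.06],
  [0,-0.13,0,0.06],
  [0,-0.13,0,0.06],
  [0,-0.13,0,0.06],
  [0,0,0,0],
])

```text
t: 8.68
ee_pos: [559.5, -153.3, 134.9]
orientation: [-1.534, -0.393, 0.393]
ft_force: [0.1, -0.9, 2.6]
width: 13.9
```

```bash
python3 st.py
```

```text
t 8.68 ee [ 559.52  -153.336  134.916] q [-0.288  0.497  1.799  0.     0.846 -0.79 ] w 13.9 F [ 0.05  -0.899  2.617] M [-0.103 -0.14  -0.068]
zang 118.74 tilt [-0.  0. -1.] F in tool [-0.388 -2.617 -0.811] to target [ 0.29   0.916 -0.574]
```

Request:
arm_command([
  [0,-0.13,0,0.06],
  [0,-0.13,0,0.06],
  [0,-0.13,0,0.06],
  [0,-0.13,0,0.06],
  [0,0,0,0],
])

```text
t: 9.1
ee_pos: [559.4, -153.4, 135.1]
orientation: [-1.561, -0.205, 0.206]
ft_force: [0.4, -1.0, -0.5]
width: 13.8
```

Request:
arm_command([
  [0,-0.13,0,0.06],
  [0,-0.13,0,0.06],
  [0,-0.13,0,0.06],
  [0,0,0,0],
  [0,0,0,0],
])

```text
t: 9.52
ee_pos: [559.4, -153.5, 135.6]
orientation: [-1.57, -0.066, 0.067]
ft_force: [0.6, -2.1, 0.3]
width: 14.1
```

```bash
python3 st.py
```

```text
t 9.52 ee [ 559.398 -153.473  135.569] q [-0.288  0.497  1.798 -0.     0.847 -0.373] w 14.1 F [ 0.595 -2.086  0.306] M [-0.367 -0.115  0.016]
zang 94.87 tilt [-0.001  0.    -1.   ] F in tool [ 0.415 -0.307 -2.129] to target [ 0.632  1.569 -0.282]
```

Request:
arm_command([
  [0,-0.13,0,0.06],
  [0,-0.13,0,0.06],
  [0,-0.13,0,0.06],
  [0,-0.13,0,0.06],
  [0,0,0,0],
])

```text
t: 9.93
ee_pos: [559.5, -153.6, 136.2]
orientation: [-1.567, 0.125, -0.124]
ft_force: [0.9, -2.7, 0.6]
width: 13.9
```

Request:
arm_command([
  [0,-0.13,0,0.06],
  [0,-0.13,0,0.06],
  [0,-0.13,0,0.06],
  [0,-0.13,0,0.06],
  [0,0,0,0],
])

```text
t: 10.35
ee_pos: [559.4, -153.6, 136.8]
orientation: [-1.548, 0.312, -0.312]
ft_force: [-0.4, -2.5, 1.4]
width: 13.7
```

```bash
python3 st.py
```

```text
t 10.35 ee [ 559.399 -153.596  136.815] q [-0.288  0.495  1.798 -0.     0.85   0.109] w 13.7 F [-0.418 -2.53   1.426] M [-0.464  0.052  0.003]
zang 67.21 tilt [-0.001 -0.    -1.   ] F in tool [ 0.594 -1.426 -2.495] to target [0.642 2.815 0.157]
```

Request:
arm_command([
  [0,-0.14,0,0.06],
  [0,-0.14,0,0.06],
  [0,-0.14,0,0.06],
  [0,-0.14,0,0.06],
  [0,0,0,0],
])

```text
t: 10.77
ee_pos: [559.3, -153.6, 137.4]
orientation: [-1.513, 0.5, -0.498]
ft_force: [-2.1, -3.1, 1.5]
width: 13.7
```

Request:
arm_command([
  [0,-0.14,0,0.06],
  [0,-0.14,0,0.06],
  [0,-0.14,0,0.06],
  [0,-0.14,0,0.06],
  [0,0,0,0],
])

```text
t: 11.18
ee_pos: [559.3, -153.6, 138.0]
orientation: [-1.461, 0.685, -0.684]
ft_force: [-3.0, -3.5, 3.2]
width: 13.9
```

```bash
python3 st.py
```

```text
t 11.18 ee [ 559.261 -153.647  138.013] q [-0.288  0.493  1.797 -0.     0.852  0.589] w 13.9 F [-3.044 -3.485  3.2  ] M [-0.594  0.446 -0.009]
zang 39.75 tilt [-0.001 -0.    -1.   ] F in tool [ 0.731 -3.197 -4.571] to target [0.547 4.012 0.576]
```

Request:
arm_command([
  [0.1,-0.25,-0.3,0.0],
  [0,-0.17,-0.1,0.06],
  [0,-0.17,0,0.06],
  [0,-0.17,0,0.06],
  [0,0,0,0],
])

```text
t: 11.6
ee_pos: [559.2, -153.7, 138.6]
orientation: [-1.409, 0.825, -0.823]
ft_force: [-1.8, -1.0, 2.0]
width: 13.6
```

Request:
arm_command([
  [0,-0.17,0,0.06],
  [0,-0.17,0,0.06],
  [0,-0.17,0,0.06],
  [0,-0.17,0,0.06],
  [0,0,0,0],
])

```text
t: 12.02
ee_pos: [559.1, -153.6, 139.3]
orientation: [-1.326, 1.007, -1.005]
ft_force: [-1.7, -0.4, 2.4]
width: 13.3
```

```bash
python3 st.py
```

```text
t 12.02 ee [ 559.092 -153.563  139.295] q [-0.289  0.491  1.797  0.     0.855  1.009] w 13.3 F [-1.735 -0.418  2.419] M [-0.186  0.336 -0.01 ]
zang 15.64 tilt [-0.001  0.001 -1.   ] F in tool [-0.067 -2.418 -1.784] to target [0.394 5.294 0.888]
```

Request:
arm_command([
  [0,-0.17,-0.1,0.06],
  [0,-0.17,0,0.06],
  [0,-0.17,0,0.06],
  [0,-0.17,0,0.06],
  [0,0,0,0],
])

```text
t: 12.43
ee_pos: [559.1, -153.6, 140.0]
orientation: [-1.225, 1.185, -1.184]
ft_force: [-2.2, -0.6, 2.5]
width: 13.6
```

Request:
arm_command([
  [0,-0.17,0,0.06],
  [0,-0.17,0,0.06],
  [0,-0.17,0,0.06],
  [0,-0.17,0,0.06],
  [0,0,0,0],
])

```text
t: 12.85
ee_pos: [559.2, -153.6, 140.7]
orientation: [-1.104, 1.36, -1.359]
ft_force: [-1.5, 0.5, 1.9]
width: 14.0
```

```bash
python3 st.py
```

```text
t 12.85 ee [ 559.172 -153.637  140.693] q [-0.289  0.489  1.797  0.     0.857  1.488] w 14.0 F [-1.499  0.501  1.877] M [-0.052  0.37   0.011]
zang -11.82 tilt [-0.  0. -1.] F in tool [-0.184 -1.876 -1.57 ] to target [-0.115  6.692  0.876]
```

Request:
arm_command([
  [0,-0.17,0,0.06],
  [0,-0.17,0,0.06],
  [0,-0.17,0,0.06],
  [0,-0.17,0,0.06],
  [0,0,0,0],
])

```text
t: 13.27
ee_pos: [559.2, -153.6, 141.4]
orientation: [-0.964, 1.53, -1.529]
ft_force: [-2.2, -0.2, 1.8]
width: 13.8
```

Request:
arm_command([
  [0,-0.3,0,0],
  [0,-0.3,0,0],
  [0,0,0,0],
])

```text
t: 13.52
ee_pos: [559.4, -153.7, 142.0]
orientation: [-0.964, 1.53, -1.53]
ft_force: [-0.0, 1.2, -1.1]
width: 13.6
```

```bash
python3 st.py
```

```text
t 13.52 ee [ 559.423 -153.678  141.968] q [-0.289  0.487  1.796  0.     0.859  1.728] w 13.6 F [-0.01   1.198 -1.086] M [0.121 0.164 0.024]
zang -25.58 tilt [ 0.  0. -1.] F in tool [-1.076  1.086 -0.526] to target [-0.248  7.968  0.574]
```

Request:
arm_command([
  [0,-0.2,0,0],
  [0,-0.2,0,0],
  [0,0,0,0],
])

```text
t: 13.77
ee_pos: [559.5, -153.9, 142.5]
orientation: [-0.962, 1.531, -1.532]
ft_force: [0.0, -0.0, -0.5]
width: 13.7
```

Request:
arm_command([
  [0,-0.2,0,0],
  [0,-0.2,0,0],
  [0,0,0,0],
])

```text
t: 14.02
ee_pos: [559.4, -153.9, 142.9]
orientation: [-0.962, 1.532, -1.532]
ft_force: [-0.2, 0.8, -0.8]
width: 13.8
```

Force stays at the nut's own weight (about -0.7 N) while lifting. That suggests it is free, so I'll keep lifting in small steps.

Request:
arm_command([
  [0,-0.3,0,0],
  [0,-0.3,0,0],
  [0,0,0,0],
])

```text
t: 14.27
ee_pos: [559.4, -153.9, 143.6]
orientation: [-0.962, 1.532, -1.532]
ft_force: [-0.2, 1.1, -1.4]
width: 13.7
```

Request:
arm_command([
  [0,-0.4,0,0],
  [0,-0.4,0,0],
  [0,0,0,0],
])

```text
t: 14.52
ee_pos: [559.4, -153.9, 144.4]
orientation: [-0.962, 1.532, -1.532]
ft_force: [-0.9, -0.4, -0.9]
width: 13.9
```

Request:
arm_command([
  [0,-0.5,0,0],
  [0,-0.5,0,0],
  [0,-0.5,0,0],
  [0,0,0,0],
])

```text
t: 14.85
ee_pos: [559.4, -153.9, 145.9]
orientation: [-0.962, 1.532, -1.532]
ft_force: [0.2, 0.5, -0.6]
width: 14.1
```

Request:
arm_command([
  [0,-1.5,0,0],
  [0,-1.5,0,0],
  [0,-2,0,0],
  [0,-2,0,0],
  [0,-2,0,0],
  [0,-2,0,0],
  [0,-2,0,0],
  [0,0,0,0],
])

```text
t: 15.52
ee_pos: [559.6, -154.0, 159.3]
orientation: [-0.962, 1.531, -1.532]
ft_force: [-0.2, 0.1, -1.1]
width: 13.6
```

```bash
python3 st.py; python3 - <<'E'
from h import *
cm=camera_model('top'); im=cv2.imread('pics/top0.png')
for s in silhouettes('top','parts_tray')[:3]: print('sil',round(s['conf'],2),np.round(s['at']),s['pixels'].sum())
hsv=cv2.cvtColor(im,cv2.COLOR_BGR2HSV)
b=((hsv[...,0]>100)&(hsv[...,0]<130)&(hsv[...,1]>90)).astype(np.uint8)
b[:, :170]=0; b[:,270:]=0
cs,_=cv2.findContours(b,cv2.RETR_EXTERNAL,cv2.CHAIN_APPROX_NONE); c=max(cs,key=cv2.contourArea)
r=cv2.minAreaRect(c); print(r)
bx=np.array([atz(cm,p,26)[:2] for p in cv2.boxPoints(r)]); print(bx, bx.mean(0), [np.linalg.norm(bx[i]-bx[i-1]) for i in range(4)])
cm=camera_model('wrist')
E
```

```text
t 15.52 ee [ 559.581 -153.976  159.277] q [-0.289  0.462  1.787 -0.     0.892  1.731] w 13.6 F [-0.176  0.127 -1.103] M [ 0.045 -0.047  0.006]
zang -25.74 tilt [ 0.001 -0.    -1.   ] F in tool [-0.038  1.102 -0.214] to target [-0.449 25.278  0.284]
sil 0.7 [222. 289.] 2082
((220.49998474121094, 290.5), (58.94275665283203, 37.83427429199219), 10.30484676361084)
[[428.794 349.797]
 [527.359 339.591]
 [504.276 184.89 ]
 [406.01  197.495]] [466.61  267.943] [np.float64(153.9961760381018), np.float64(99.09169502956544), np.float64(156.41327766390162), np.float64(99.07074988866317)]
```

Both the tray's outline and the trained network put the tray's centre at about (466,268). The outline measures 154 x 99 mm, against the given 150 x 96. Now I'll lift, turn back and carry.

Request:
arm_command([
  [0,-6,0,0],
  [0,-12,0,0],
  [0,-12,0,-0.1],
  [0,-12,0,-0.1],
  [0,-12,0,-0.1],
  [0,-6,0,-0.1],
  [0,0,0,-0.1],
  [0,0,0,-0.1],
  [0,0,0,-0.1],
  [0,0,0,-0.1],
  [0,0,0,-0.1],
  [0,0,0,-0.1],
  [0,0,0,0],
])

```text
t: 16.65
ee_pos: [559.5, -153.9, 219.8]
orientation: [-1.421, 0.791, -0.793]
ft_force: [-0.1, 0.3, -0.5]
width: 14.0
```

Request:
arm_command([
  [-10,0,3.5,0],
  [-20,0,7,0],
  [-25,0,8.7,0],
  [-25,0,8.7,0],
  [-25,0,8.7,0],
  [-25,0,8.7,0],
  [-25,0,8.7,0],
  [-25,0,8.7,0],
  [-25,0,8.7,0],
  [-25,0,8.7,0],
  [-25,0,8.7,0],
  [-25,0,8.7,0],
  [-25,0,8.7,0],
  [-25,0,8.7,0],
  [-25,0,8.7,0],
  [-25,0,8.7,0],
  [-18,0,6.3,0],
  [-10,0,3.5,0],
  [0,0,0,0],
  [0,0,0,0],
])

```text
t: 18.32
ee_pos: [466.5, 268.2, 218.9]
orientation: [-1.421, 0.794, -0.795]
ft_force: [0.3, -0.2, -0.2]
width: 13.5
```

```bash
python3 st.py; python3 - <<'E'
from h import *
for c in('wrist','scene'):
    im=get_image(c); cv2.imwrite(f'pics/{c}5.png',im)
cm=camera_model('wrist')
for s in silhouettes('wrist','parts_tray')[:2]:
    print(s['conf'],s['at'],s['pixels'].sum())
w=cv2.imread('pics/wrist5.png'); s=cv2.imread('pics/scene5.png')[200:380,60:330]
cv2.imwrite('pics/c5.png',np.vstack([cv2.resize(w,(480,360)),cv2.resize(s,(480,320))])[:, :][:600])
E
```

```text
t 18.32 ee [466.531 268.232 218.89 ] q [ 0.5    0.323  1.839 -0.     0.979  1.52 ] w 13.5 F [ 0.259 -0.157 -0.227] M [-0.014 -0.048 -0.029]
zang 31.56 tilt [ 0. -0. -1.] F in tool [0.269 0.228 0.139] to target [ 408.445   85.015 -141.153]
0.87 [311.3, 210.8] 12836
```

View pics/c5.png

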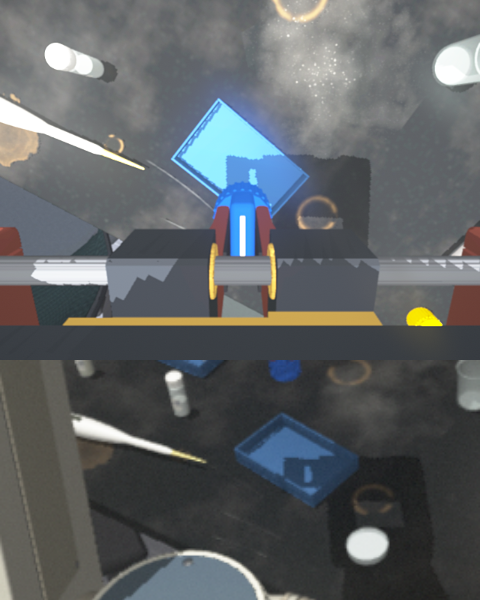

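The wrist view shows the nut held squarely. Behind it the tray's rim corners are near full-image pixels (293,132), (229,211) and (411,236). I'll check the tray position from those.

```bash
python3 - <<'E'
from h import *
cm=camera_model('wrist')
a,b,c=[atz(cm,p,26)[:2] for p in ((293,132),(229,211),(411,236))]
print(a,b,c,np.linalg.norm(a-b),np.linalg.norm(a-c),'center',(b+c)/2)
E
```

```text
[526.16 334.77] [432.702 350.333] [502.861 189.418] 94.74491963944465 147.20766809053058 center [467.782 269.875]
```

The centre comes out at (468,270), which agrees. I'll lower now.

Request:
arm_command([
  [0,8,0,0],
  [0,14,0,0],
  [0,16,0,0],
  [0,16,0,0],
  [0,16,0,0],
  [0,16,0,0],
  [0,16,0,0],
  [0,16,0,0],
  [0,14,0,0],
  [0,12,0,0],
  [0,9,0,0],
  [0,6,0,0],
  [0,3,0,0],
  [0,0,0,0],
  [0,0,0,0],
])

```text
t: 19.72
ee_pos: [467.2, 268.3, 57.1]
orientation: [-1.42, 0.794, -0.795]
ft_force: [-0.4, 0.5, -0.7]
width: 14.0
```

Request:
arm_command([
  [0,1,0,0],
  [0,1,0,0],
  [0,1,0,0],
  [0,0,0,0],
])

```text
t: 20.05
ee_pos: [466.9, 268.2, 53.9]
orientation: [-1.42, 0.794, -0.795]
ft_force: [-0.4, -0.3, -0.4]
width: 14.0
```

Request:
arm_command([
  [0,0.5,0,0],
  [0,0.5,0,0],
  [0,0,0,0],
])

```text
t: 20.3
ee_pos: [466.9, 268.2, 52.7]
orientation: [-1.421, 0.795, -0.795]
ft_force: [0.6, -0.3, -0.6]
width: 13.9
```

Request:
arm_command([
  [0,0.4,0,0],
  [0,0.4,0,0],
  [0,0,0,0],
])

```text
t: 20.55
ee_pos: [466.8, 268.1, 51.9]
orientation: [-1.421, 0.795, -0.795]
ft_force: [-0.4, -0.2, -1.2]
width: 13.5
```

Request:
arm_command([
  [0,0.4,0,0],
  [0,0,0,0],
])

```text
t: 20.72
ee_pos: [466.9, 268.1, 51.5]
orientation: [-1.421, 0.795, -0.795]
ft_force: [0.0, -0.3, -0.9]
width: 13.8
```

Request:
arm_command([
  [0,0.4,0,0],
  [0,0,0,0],
])

```text
t: 20.88
ee_pos: [466.9, 268.2, 51.1]
orientation: [-1.421, 0.795, -0.795]
ft_force: [0.7, -0.1, -1.4]
width: 13.6
```

Request:
arm_command([
  [0,0.3,0,0],
  [0,0,0,0],
])

```text
t: 21.05
ee_pos: [466.9, 268.1, 50.8]
orientation: [-1.421, 0.795, -0.795]
ft_force: [-0.1, 0.1, -0.9]
width: 13.8
```

Request:
arm_command([
  [0,0.3,0,0],
  [0,0,0,0],
])

```text
t: 21.22
ee_pos: [466.9, 268.1, 50.5]
orientation: [-1.421, 0.795, -0.795]
ft_force: [0.3, 0.3, -0.1]
width: 13.9
```

Request:
arm_command([
  [0,0.3,0,0],
  [0,0,0,0],
])

```text
t: 21.38
ee_pos: [466.8, 268.1, 50.2]
orientation: [-1.421, 0.795, -0.795]
ft_force: [0.4, 0.5, -0.7]
width: 13.8
```

Request:
arm_command([
  [0,0.3,0,0],
  [0,0,0,0],
])

```text
t: 21.55
ee_pos: [466.9, 268.1, 49.9]
orientation: [-1.421, 0.795, -0.795]
ft_force: [0.1, 0.3, -0.5]
width: 13.8
```

Request:
arm_command([
  [0,0.3,0,0],
  [0,0,0,0],
])

```text
t: 21.72
ee_pos: [466.9, 268.2, 49.7]
orientation: [-1.421, 0.795, -0.795]
ft_force: [0.0, -0.2, 0.2]
width: 13.7
```

Request:
arm_command([
  [0,0.3,0,0],
  [0,0,0,0],
])

```text
t: 21.88
ee_pos: [466.9, 268.2, 49.7]
orientation: [-1.421, 0.795, -0.795]
ft_force: [-0.9, -0.6, 4.0]
width: 13.3
```

It made contact at 4 N. I'll ease off slightly and release.

Request:
arm_command([
  [0,-0.1,0,0],
  [0,0,0,0],
])

```text
t: 22.05
ee_pos: [466.9, 268.2, 49.7]
orientation: [-1.421, 0.795, -0.795]
ft_force: [-2.2, -0.4, 4.6]
width: 13.7
```

Request:
arm_command([
  [0,0,0,0],
  [0,0,0,0],
  [0,0,0,0],
  [0,0,0,0],
  [0,0,0,0],
], gripper=45)

```text
t: 22.47
ee_pos: [466.9, 268.1, 49.3]
orientation: [-1.421, 0.795, -0.795]
ft_force: [0.7, -0.4, 0.4]
width: 38.9
```

Request:
arm_command([
  [0,-5,0,0],
  [0,-10,0,0],
  [0,-20,0,0],
  [0,-25,0,0],
  [0,-30,0,0],
  [0,-30,0,0],
  [0,-30,0,0],
  [0,0,-20,0],
  [0,0,-30,0],
  [0,0,-20,0],
  [0,0,0,0],
  [0,0,0,0],
  [0,0,0,0],
])

```text
t: 23.55
ee_pos: [408.3, 232.1, 200.4]
orientation: [-1.419, 0.793, -0.795]
ft_force: [0.6, 0.0, 0.3]
width: 39.7
```

```bash
python3 st.py; python3 - <<'E'
from h import *
w=get_image('wrist'); cv2.imwrite('pics/w6.png',w); cm=camera_model('wrist')
for t,z in (('nut',3),('nut_bar',43.5)):
    for r in tip_of('wrist',t)[:2]: print(t,round(r['conf'],2),np.round(r['at']),atz(cm,r['at'],z))
t=get_image('top'); s=get_image('scene')[220:330,130:350]
cv2.imwrite('pics/c6.png',np.hstack([cv2.resize(w,(400,300)),np.vstack([cv2.resize(s,(400,200)),cv2.resize(t[170:340,180:450],(400,252))])[:300]]) if 0 else np.vstack([np.hstack([cv2.resize(w,(400,300)),cv2.resize(t,(400,300))]),cv2.resize(s,(800,300))]))
E
```

```text
t 23.55 ee [408.267 232.093 200.387] q [0.492 0.251 1.998 0.    0.89  1.512] w 39.7 F [0.633 0.046 0.259] M [ 0.001 -0.019  0.017]
zang 31.56 tilt [ 0.002  0.001 -1.   ] F in tool [ 0.292 -0.258  0.564] to target [408.17   66.264 -72.716]
nut 0.72 [320. 152.] [465.973 270.371   3.   ]
nut 0.59 [580. 385.] [404.374 -99.018   3.   ]
nut_bar 0.9 [608. 407.] [406.975 -95.25   43.5  ]
nut_bar 0.77 [323. 148.] [469.666 269.288  43.5  ]
```

View pics/c6.png

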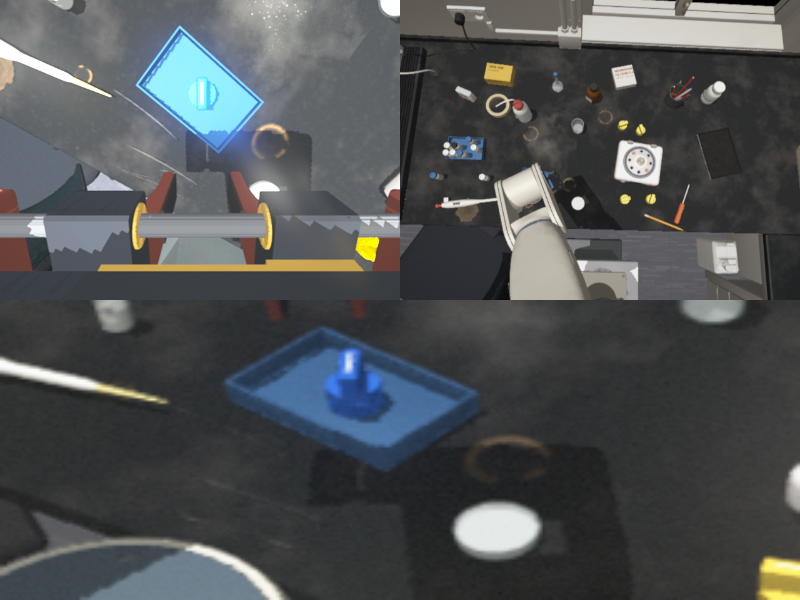

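The nut stands upright in the middle of the tray, at (202,95) in the wrist panel and (353,385) in the lower panel. The gripper is clear, the spindle is bare and the bystanders haven't moved. I'm handing it in.

```bash
python3 -c "
from workcell import *
print(close_job())"
```

```text
the job is handed in; nothing more can be done
None
```

The blue nut is off the centrifuge and standing upright on its base in the empty blue tray. The gripper has let go and backed away. I handed the job in at about 23.6 s of the 61 s allowed.

- **Unscrewing:** I did it in one grasp, turning clockwise about 198° and following the rise by force, about 8 mm in all. Sampled readings showed at most 5.5 N vertical and about 4.6 N sideways. The sideways force was growing, so I shifted the grip about 0.4 mm to relieve it.
- **Lifting off:** The nut then lifted with only its own weight showing, about -1 N.
- **Placing:** I lowered it into the tray until I felt a light contact of about 4 to 4.6 N, then opened the gripper.

**Last checks:**
- **Nut position:** The final pictures show the nut upright near the tray's centre, at about (467, 270) mm.
- **Surroundings:** The spindle is bare, and I could see nothing else moved. I judged the bystanders by eye and did not measure them; the arm hid part of the top view.
- **Disagreements:** The fixed cameras placed the nut 2–7 mm away from the wrist camera, mostly about 4 mm in y. I trusted the wrist camera, and the low force when the gripper closed supported that. The nut also touched the tray floor about 0.6 mm lower than I had calculated, within measuring noise or a slight slip in the grip.

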